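# Load the label dispenser and hold its feed lever open

## Task

The label dispenser is empty: first slip the white roll of freezer labels over the upright spindle until it rests fully down on the seat plate and let go of it. Then flip the red safety catch right over, out of the lever's way, and after that pull the feed lever by its black bar all the way towards the front of the dispenser and keep holding it there, so that the labels can be threaded: finish while still holding the lever against its spring. Leave the roll on its spindle, the catch flipped, and the jars, pepper mill and timer where they stand.

Things in the scene. Friction and masses are not known exactly. Their poses are not given: they have to be found in the camera images.
- dispenser: Fixed label dispenser, white base 125 (x) x 240 (y) x 14 mm. Origin: centre of its underside; x to its back, y to its left, z up; its front (-x) faces the robot, turned up to 0.3 rad. In its frame (mm): spindle (0, 65); lever pivot (20, -65, 40) between grey cheeks up to z 55; catch pivot (-24, -106, 70), its grey pillar at (42, -106) up to z 83; feed roller at x 48, y 12 to -14, up to z 64.
- label_roll: Loose white paper label roll with a cardboard core, standing upright on the worktop: 58 mm outside diameter, 50 mm tall, bore 23 mm right through, about 90 g. Origin: centre of its underside, z up along the bore. It and the spice jar may start in each other's place.
- seat (a point): Centre of the top of the dispenser's steel seat plate (54 mm across, 16 mm above the worktop), at the foot of the spindle: the roll's origin comes here.
- spindle_tip (a point): Top of the upright steel spindle, 70 mm above the worktop. The spindle is 17 mm in diameter, stands 54 mm above the seat plate, and its top 7 mm taper to 8 mm.
- lever_pivot (a point): The lever's hinge point, 40 mm above the worktop. The hinge axis is the dispenser's y.
- lever_angle (a joint): Feed lever angle (rad): 0 = rest, leaning 0.35 rad to the back; grows to 0.80 at its stop (leaning 0.45 rad to the front) as the bar is pulled to the dispenser's front (-x) in an arc about lever_pivot. A spring returns it when let go: the bar takes about 3.5 N at rest, 8 N at the stop. With the catch on it is blocked after about 0.2 rad.
- lever_grip (a point): Point to hold: on the centre line of the lever's black bar, 125 mm from the hinge axis and 37 mm to the left (dispenser's +y) of the stem.
- lever: The feed lever: steel stem 10 x 10 mm from the pivot up, with a round black bar at its top, 18 mm in diameter and 64 mm long, level, sticking out to the left (+y) from 3 to 67 mm from the stem's middle, its centre line 125 mm from the pivot. Origin: at lever_pivot, z along the stem towards the bar, y along the hinge axis (the dispenser's y).
- catch (a joint): Red safety catch angle (rad): 0 = on: its tongue (9 mm thick, 48 mm long) lies level across the front of the lever and its thumb tab stands upright; grows to 1.35 as the tab is pushed over to the dispenser's right (-y), which lifts the tongue away from the lever. Starts between 0 and 0.12; stays where it is left (light friction, 0.035 N m).
- catch_pivot (a point): Point on the catch's hinge axis below the middle of the thumb tab, 70 mm above the worktop. The axis is the dispenser's x. The tongue lies 41 mm behind this point.
- catch_tab (a point): Middle of the upper end of the red thumb tab, 45 mm from catch_pivot. The tab is 24 mm wide along the dispenser's x and 7 mm thick; nothing but the lever stands to its left, farther back.
- spice_jar: Bystander: small jar with a red cap, 45 mm across, 106 mm tall, loose. Origin: centre of its underside. Not to be disturbed.
- egg_timer: Bystander: green and white kitchen timer, 59 mm across, 52 mm tall, loose. Origin: centre of its underside. Not to be disturbed.
- pepper_mill: Bystander: dark wooden pepper mill, 58 mm across, 150 mm tall, loose. Origin: centre of its underside. Not to be disturbed.
- jam_jar: Bystander: glass jar of red jam with a white lid, 65 mm across, 97 mm tall, loose. Origin: centre of its underside. Not to be disturbed.

How it is judged (in metres and radians):
On the way, in this order (a step that is already met when the one before it is completed fails the run):
1. the label roll sits fully down on the spindle, let go (horizontal distance between label_roll and seat below 0.006 m and z of label_roll in the frame of seat between -0.004 and 0.004 m and angle between label_roll's own z axis and vertical below 0.1 rad and contact force between the fingers and label_roll below 0.1 N), for 0.2 s.
2. the safety catch is flipped over (past 1.0 rad) (value of joint catch above 1 rad), for 0.2 s.
3. the lever is pulled to the front (past 0.65 rad) and held (value of joint lever_angle above 0.65 rad), for 0.5 s.
At the end, for the whole second after the job is handed in: The lever is held past 0.65 rad (stop at 0.80) by the fingers (over 1.5 N), the catch is past 1.0 rad (stop at 1.35), and the roll sits upright on the spindle: within 6 mm of its axis, within 4 mm of the seat plate, tilted under 0.1 rad (value of joint lever_angle above 0.65 rad and contact force between the fingers and lever above 1.5 N and value of joint catch above 1 rad and horizontal distance between label_roll and seat below 0.006 m and z of label_roll in the frame of seat between -0.004 and 0.004 m and angle between label_roll's own z axis and vertical below 0.1 rad); the arm keeps its last pose, push and grip.
It fails at once if the spice jar is moved by more than 30 mm (distance of spice_jar from where it was at the start of the episode above 0.03 m).
It fails at once if the egg timer is moved by more than 30 mm (distance of egg_timer from where it was at the start of the episode above 0.03 m).
It fails at once if the pepper mill is moved by more than 30 mm (distance of pepper_mill from where it was at the start of the episode above 0.03 m).
It fails at once if the jam jar is moved by more than 30 mm (distance of jam_jar from where it was at the start of the episode above 0.03 m).
It also fails if it takes over 58 s, if anything falls off the work surface, if the arm or the gripper's body presses on something with over 40 N, if the wrist force passes 120 N, or if a joint passes its speed limit or range.

## Robot

A 7-joint arm with a two-finger parallel gripper is mounted at the origin on a cart in front of the work surface, level with it; the furniture and walls round the work are solid. World frame = base frame: x ahead of the robot, y to its left, z up, the work surface at z = 0. Lengths are in mm, angles in rad, forces in N, time in s.
With the tool pointing down it reaches from about 425 to 950 mm from the base axis. Payload 16.7 kg.
Tool frame: the origin (TCP) lies on the centre line of the jaws, within the pads' length; the fingertips stand 17 mm ahead of it and the grasp point (between the pads) lies 2 mm behind it; z points along the fingers, y is the direction in which the jaws open and shut (so a half turn about z gives the same grasp; the last joint's range is limited). The gripper opens to 94 mm and grips with 3 to 60 N. Pads are 16 mm wide; open, the fingers measure 119 mm over their backs; the gripper's body (75 mm by 177 mm) begins 78 mm behind the grasp point.
Start: joints at [1.087, 0.426, 0.074, 1.606, -0.034, 1.111, -0.067], TCP at [221.76, -637.492, 188.267] pointing down, gripper open.
Joint ranges: [-2.85, 2.85], [-0.5, 2.14], [-1.23, 1.37], [0.21, 2.46], [-1.02, 4.16], [0.16, 2.05], [-2.73, 2.73]. Speed limits (rad/s): [1.89, 1.89, 2.39, 2.39, 3.01, 3.01, 3.01].

## Interface

Orientations are given as a unit quaternion [w, x, y, z].
In Python, from workcell import ctrl gives the robot as it stands.
- The arm moves only by the tool move_arm, never from a script. Its argument "commands" is a list of rows, each an object with "translation": the shift along the world's x, y, z normalised to -1 to 1, where 1 is 0.8 m, a list of three; "dr": the turn, a rotation vector about the world's x, y, z normalised to -1 to 1, where 1 is 2 pi rad, a list of three; "claw": the opening, from 0 (shut) to 1 (fully open). A call has 1 to 10 rows; each row is the pose to reach, as a shift and turn from the pose commanded when the call began, turning the shorter way round; what a row does not reach only later rows make up. A row lasts 1/8 s, in which the tool goes at most 62.5 mm and 10.7 degrees, less where a joint would pass 70% of its speed; a pose out of reach is approached as far as the arm can. A call with a number of a shift or a turn outside -1 to 1 is refused whole. A call with a gripper value outside its range is refused whole. The fingers move at their own pace and stop on an object; "squeeze" is the grip in N (left out, the last holds). Time passes only in rows, so rows that repeat a pose let the fingers close. It gives the time, the measured TCP pose, the force and the opening at its end, in the units of the state.
- ctrl.observe(): the state, without advancing time (a new reading comes with each control period).
- ctrl.get_image(name): name is "scene" or "top" or "wrist"; returns a dict with "img" (420x560x3 uint8, blue, green, red), "z_map" (420x560 float32, mm along the optical axis (not along the pixel's ray), 0 where there is no reading), "fov_y" (degrees; the focal length in pixels is half the picture's height over the tangent of half this angle, whatever the lens; pixels are square), "cx", "cy" (the principal point, pixels), "R" (3x3) and "t" (3): a world point X has camera coordinates R X + t; the wrist camera has in their place "T_tool_cam" (4x4, takes a point from camera to tool coordinates, whose origin is the TCP and whose axes are the flange's). Camera axes: x right, y down, z forward; pixel columns grow to the right and rows downward; lengths in mm; the calibration is good to about 2 mm. A picture is of the moment at which its call begins: read the wrist's pose just before it.
- ctrl.finish_job(): hands the job in, once; it reports no verdict.
The state is a dict: "time": time; "joints": joint angles; "qd": joint speeds; "effort": joint torques, N m; "position": TCP position; "tcp_rot": TCP orientation; "wrist_force": force on the tool from outside, world axes, zero at the start; "moment": the same for the moment, N m; "width": finger opening in mm.
Only numpy, scipy, OpenCV 4.12 (cv2) and the standard library are available. Lean on these libraries where they do the work, as an engineer would, in place of code of your own. Each camera call takes 0.05 s, during which the arm holds its last target.

## Working session

There is one attempt and no reset: what is moved stays moved. The work goes in short steps, Python scripts to look and compute and a tool call to move; the robot and the scene stay as the last step left them, time stands still between calls to the robot, and variables do not carry over. Pictures are saved under pics/ and viewed, and the job is handed in when it is done.

Besides the shell and the picture viewer there is one more tool, called after "Call:" as name([rows], argument=value, ...), one row to a line, values as JSON. move_arm: Moves the arm, as the interface text tells. Its arguments: {"type":"object","properties":{"commands":{"type":"array","items":{"type":"object","properties":{"translation":{"type":"array","items":{"type":"number","minimum":-1,"maximum":1}},"dr":{"type":"array","items":{"type":"number","minimum":-1,"maximum":1}},"claw":{"type":"number"}}}},"squeeze":{"type":"number"}},"required":["commands"]}

```bash
mkdir -p pics; ls; cat > h.py <<'E'
import numpy as np,cv2
from workcell import ctrl
def grab(n,fn):
    s=ctrl.observe(); d=ctrl.get_image(n); cv2.imwrite('pics/'+fn+'.png',d['img']); 
    np.savez('pics/'+fn+'.npz',pos=s['position'],rot=s['tcp_rot'],**{k:v for k,v in d.items()})
    return d
def cam(d):
    f=d['img'].shape[0]/2/np.tan(np.radians(float(d['fov_y']))/2)
    if 'R' in d: R=np.array(d['R']);t=np.array(d['t'])
    else:
        from scipy.spatial.transform import Rotation as Ro
        q=d['rot'];Rt=Ro.from_quat([q[1],q[2],q[3],q[0]]).as_matrix()
        T=np.eye(4);T[:3,:3]=Rt;T[:3,3]=d['pos'];C=T@d['T_tool_cam'];R=C[:3,:3].T;t=-R@C[:3,3]
    return f,R,t
def pts(d,u,v):
    f,R,t=cam(d);z=d['z_map'][v,u];c=np.stack([(u-d['cx'])*z/f,(v-d['cy'])*z/f,z],-1)
    return (c-t)@R
def world(d):
    v,u=np.mgrid[:420,:560];return pts(d,u,v)
def L(fn): 
    d=dict(np.load('pics/'+fn+'.npz')); return d
def proj(d,X):
    f,R,t=cam(d);c=R@np.array(X)+t;return f*c[0]/c[2]+d['cx'],f*c[1]/c[2]+d['cy']
E
python3 - <<'E'
from h import *
for n in('scene','top','wrist'):
    d=grab(n,n+'0');print(n,d['fov_y'],d.get('R'),d.get('t'))
print(ctrl.observe())
E
```

```text
pics
scene 56.613293686461574 [[-0.65290986 -0.75717613  0.01982491]
 [-0.50260034  0.41351204 -0.75921057]
 [ 0.56665828 -0.50566007 -0.65054307]] [390.2564184  365.987879   628.74830998]
top 49.84375859164917 [[ 0.02516162 -0.99939041 -0.02420127]
 [-0.99545424 -0.02282336 -0.09246593]
 [ 0.09185721  0.02641785 -0.99542169]] [  28.60331708  569.44645304 1175.27629836]
wrist 68.9402771406126 None None
{'time': 0.15, 'joints': array([ 1.0865124 ,  0.42660046,  0.07388406,  1.60646025, -0.03413172,
        1.11079811, -0.06713425]), 'qd': array([ 0.00021761, -0.00197608, -0.00039495, -0.00559093, -0.00059412,
       -0.00052441,  0.00112838]), 'effort': array([ 3.87154738e-03, -9.36282706e+01,  3.66873756e+00, -4.54425573e+01,
       -4.89136786e-02,  1.79127557e-02,  5.28375824e-05]), 'position': array([ 221.63168256, -637.1939924 ,  187.72911329]), 'tcp_rot': array([-4.91490662e-04,  9.86031330e-01,  1.66559188e-01, -1.07713980e-04]), 'wrist_force': array([-0.36499149, -0.26671974,  0.7773951 ]), 'moment': array([ 0.00736549,  0.0465515 , -0.00956285]), 'width': 93.86047676296064}
```

View pics/top0.png

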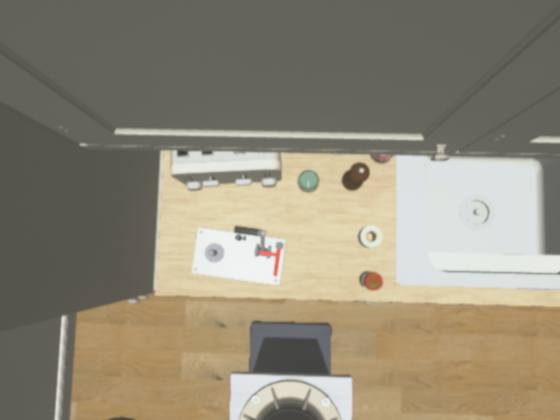

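View pics/scene0.png

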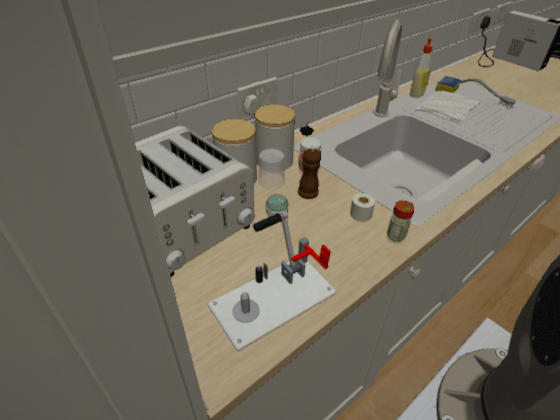

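The top view shows the dispenser at about (240,255), with its spindle at (214,252). The roll is at (371,237), the spice jar at (373,281), the timer at (309,181) and the mill at (355,175). Next I'll measure these positions.

```bash
python3 - <<'E'
from h import *
t=L('top0');s=L('scene0')
W=world(t);img=t['img']
for n,(u,v) in dict(spin=(214,252),roll=(362,237),rollc=(371,237),jar=(373,281),timer=(309,181),mill=(360,172),bar=(248,231),base=(225,270),c1=(198,230),c2=(285,243),c3=(280,282),c4=(194,272),tab=(278,262),toaster=(225,160),jam=(381,156),stem=(263,243)).items(): print(n,W[v,u].round(1))
# roll top points
WS=world(s)
for nm,W_,d in(('top',W,t),('scene',WS,s)):
    m=(W_[...,2]>46)&(W_[...,2]<54)&(d['z_map']>0)
    # white ring
    m&=(abs(W_[...,0]-np.nanmean(W[237,362,0]))<60)&(abs(W_[...,1]-W[237,371,1])<50)
    P=W_[m][:,:2];print(nm,len(P),P.min(0),P.max(0),(P.min(0)+P.max(0))/2)
    if len(P)>20:
        c,r=cv2.minEnclosingCircle(P.astype(np.float32));print(c,r)
    g=d['img'].astype(int)
    red=(g[...,2]>120)&(g[...,1]<70)&(g[...,0]<70)&(W_[...,2]>40)
    P=W_[red];print(nm,'red',len(P),P.min(0).round(),P.max(0).round())
for fn,b in(('top0',(180,140,410,300)),('scene0',(190,180,440,350))):
    im=cv2.imread(f'pics/{fn}.png')[b[1]:b[3],b[0]:b[2]];cv2.imwrite(f'pics/{fn}c.png',cv2.resize(im,None,fx=3.2,fy=3.2,interpolation=3))
    
E
```

```text
spin [468.7 206.6  65.6]
roll [ 517.  -173.3   49.8]
rollc [ 520.  -204.8    2.5]
jar [ 407.6 -191.7  108. ]
timer [660.8 -33.7  48.3]
mill [ 667.9 -151.6  149. ]
bar [518.6 110.9 171.1]
base [422.2 183.6  16.9]
c1 [527.3 261.6  10.4]
c2 [498.   25.9   9.9]
c3 [393.4  37.   -2.9]
c4 [414.7 266.3  16.7]
tab [447.5  41.5  79.6]
toaster [682.1 168.3 188.4]
jam [ 725.3 -216.3   74.3]
stem [493.4  78.9 108.3]
top 318 [ 491.72637164 -225.15787769] [ 546.30640751 -167.88702639] [ 519.01638957 -196.52245204]
(519.647216796875, -196.510498046875) 28.719743728637695Traceback (most recent call last):
  File "<stdin>", line 16, in <module>
    return umr_minimum(a, axis, None, out, keepdims, initial, where)
ValueError: zero-size array to reduction operation minimum which has no identity
```

```bash
python3 - <<'E'
from h import *
t=L('top0');s=L('scene0')
for nm,d in(('top',t),('scene',s)):
    W=world(d);g=d['img'].astype(int)
    red=(g[...,2]>130)&(g[...,1]<60)&(g[...,0]<60)
    P=W[red];P=P[(P[:,1]>-60)&(P[:,1]<150)&(P[:,2]>20)];print(nm,'red',len(P),P.min(0).round(),P.max(0).round())
    white=(g.min(-1)>190)&(abs(W[...,2]-14)<8)&(W[...,1]>0)&(W[...,1]<290)&(W[...,0]>370)&(W[...,0]<570)
    v,u=np.nonzero(white);print(len(u),np.median(W[white][:,2]))
    # project onto z=14 by ray
    f,R,tt=cam(d);C=-R.T@tt
    dirs=np.stack([(u-d['cx'])/f,(v-d['cy'])/f,np.ones(len(u))],-1)@R
    X=C+dirs*((14-C[2])/dirs[:,2])[:,None]
    n,lab,st,ce=cv2.connectedComponentsWithStats(white.astype(np.uint8));
    k=1+np.argmax(st[1:,4]);keep=lab[v,u]==k
    r=cv2.minAreaRect(X[keep][:,:2].astype(np.float32));print('rect',r,np.radians(r[2]))
    # spindle
    m=(W[...,2]>62)&(W[...,2]<74)&(abs(W[...,0]-469)<25)&(abs(W[...,1]-206)<25)
    P=W[m];print('spin',len(P),P.mean(0) if len(P) else '')
    m=(W[...,2]>145)&(W[...,2]<190)&(W[...,0]>440)&(W[...,0]<580)&(W[...,1]>40)&(W[...,1]<180)&(g.max(-1)<80)
    P=W[m];print('bar',len(P),P.mean(0),P.min(0),P.max(0)); 
    uu,sv,vt=np.linalg.svd(P-P.mean(0));print(vt[0])
for fn,b in(('top0',(180,140,410,300)),('scene0',(190,180,440,350))):
    im=cv2.imread(f'pics/{fn}.png')[b[1]:b[3],b[0]:b[2]];cv2.imwrite(f'pics/{fn}c.png',cv2.resize(im,None,fx=3.2,fy=3.2,interpolation=3))
E
```

```text
Traceback (most recent call last):
ValueError: zero-size array to reduction operation minimum which has no identity
```

```bash
cat > a.py <<'E'
from h import *
import sys
names=sys.argv[1:]
for nm in names:
    d=L(nm)
    W=world(d);g=d['img'].astype(int)
    def show(k,m):
        P=W[m]
        if len(P)<5: print(nm,k,len(P));return None
        print(nm,k,len(P),'mean',P.mean(0).round(1),'min',P.min(0).round(),'max',P.max(0).round());return P
    red=(g[...,2]>120)&(g[...,1]<90)&(g[...,0]<90)&(W[...,1]>-40)&(W[...,1]<150)&(W[...,2]>20)&(W[...,0]<600)
    show('red',red)
    show('tabtop',red&(W[...,2]>100))
    white=(g.min(-1)>170)&(abs(W[...,2]-14)<8)&(W[...,1]>0)&(W[...,1]<290)&(W[...,0]>370)&(W[...,0]<570)
    v,u=np.nonzero(white)
    f,R,tt=cam(d);C=-R.T@tt
    if len(u):
        dirs=np.stack([(u-d['cx'])/f,(v-d['cy'])/f,np.ones(len(u))],-1)@R
        X=C+dirs*((14-C[2])/dirs[:,2])[:,None]
        n,lab,st,ce=cv2.connectedComponentsWithStats(white.astype(np.uint8))
        k=1+np.argmax(st[1:,4]);keep=lab[v,u]==k
        r=cv2.minAreaRect(X[keep][:,:2].astype(np.float32));print(len(u),'rect',r,np.radians(r[2]),np.median(W[white][:,2]))
    show('spin',(W[...,2]>62)&(W[...,2]<74)&(abs(W[...,0]-469)<25)&(abs(W[...,1]-206)<25))
    P=show('bar',(W[...,2]>145)&(W[...,2]<190)&(W[...,0]>440)&(W[...,0]<580)&(W[...,1]>40)&(W[...,1]<180)&(g.max(-1)<80))
    if P is not None: print(np.linalg.svd(P-P.mean(0))[2][0])
E
python3 a.py top0 scene0
python3 - <<'E'
from h import *
for fn,b in(('top0',(180,140,410,300)),('scene0',(190,180,440,350))):
    im=cv2.imread(f'pics/{fn}.png')[b[1]:b[3],b[0]:b[2]];cv2.imwrite(f'pics/{fn}c.png',cv2.resize(im,None,fx=3.2,fy=3.2,interpolation=3))
E
```

```text
top0 red 0
top0 tabtop 0
3608 rect ((458.6374206542969, 151.50408935546875), (241.96507263183594, 127.26004028320312), 83.62162017822266) 1.4594725979621128 14.528233703517555
top0 spin 33 mean [467.4 213.8  68.5] min [461. 206.  64.] max [474. 222.  74.]
top0 bar 0
scene0 red 269 mean [447.7  53.1  84. ] min [411.  33.  48.] max [492.  89. 118.]
scene0 tabtop 58 mean [422.9  46.9 110. ] min [411.  41. 100.] max [435.  51. 118.]
4192 rect ((458.8737487792969, 149.2731170654297), (233.77175903320312, 118.98919677734375), 83.33391571044922) 1.4544512077267684 15.040639371995042
scene0 spin 57 mean [464.1 216.4  67.3] min [458. 207.  63.] max [472. 223.  72.]
scene0 bar 250 mean [515. 117. 164.] min [504.  81. 152.] max [527. 146. 169.]
[-0.11937968 -0.99284255  0.00348639]
```

View pics/wrist0.png

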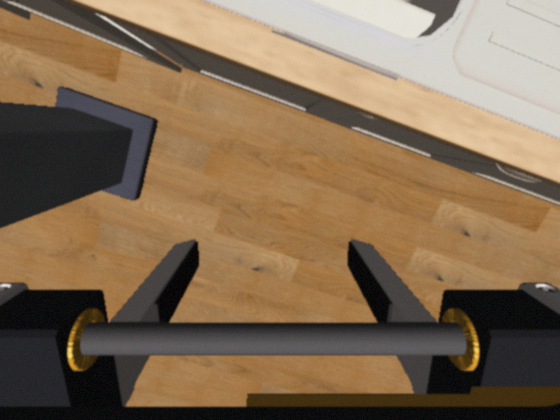

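Cross-check: base centre is about (458.7,150.5) with yaw about -0.115. That predicts the spindle at (466,215), the tab at (423,48) and the bar at (518,115,157), and the direct readings agree within 2-3 mm. The roll is at (519.5,-196.5) and its radius fits. I'll move above the roll with the jaws along world x.

Call:
move_arm([
  {"translation": [0.3724,0.5509,0.0],"dr": [0,0,0.1967],"claw": 1},
  {"translation": [0.3724,0.5509,0.0],"dr": [0,0,0.1967],"claw": 1},
  {"translation": [0.3724,0.5509,0.0],"dr": [0,0,0.1967],"claw": 1},
  {"translation": [0.3724,0.5509,0.0],"dr": [0,0,0.1967],"claw": 1},
  {"translation": [0.3724,0.5509,0.0],"dr": [0,0,0.1967],"claw": 1},
  {"translation": [0.3724,0.5509,0.0],"dr": [0,0,0.1967],"claw": 1},
  {"translation": [0.3724,0.5509,0.0],"dr": [0,0,0.1967],"claw": 1},
  {"translation": [0.3724,0.5509,0.0],"dr": [0,0,0.1967],"claw": 1},
  {"translation": [0.3724,0.5509,0.0],"dr": [0,0,0.1967],"claw": 1},
  {"translation": [0.3724,0.5509,0.0],"dr": [0,0,0.1967],"claw": 1},
], squeeze=15)

```text
time: 1.4
position: [520.8, -194.1, 188.1]
tcp_rot: [-0.0, 0.706, 0.709, 0.0]
wrist_force: [-0.9, -0.4, -0.5]
width: 94.1
```

```bash
python3 - <<'E'
from h import *
d=grab('wrist','w1');d=L('w1')
print(d['pos'],d['rot'],ctrl.observe()['joints'].round(2),proj(d,[519.5,-196.5,50]))
W=world(d)
m=(abs(W[...,2]-50)<4)&(abs(W[...,0]-519)<45)&(abs(W[...,1]+196)<45)&(d['z_map']>0)
P=W[m];c,r=cv2.minEnclosingCircle(P[:,:2].astype(np.float32));print(len(P),P[:,2].mean(),c,r)
E
```

```text
[ 520.81991358 -194.13021865  188.0992008 ] [-2.92522613e-04  7.05661038e-01  7.08549440e-01  3.24212495e-04] [ 0.58  0.26 -0.39  1.86  0.11  1.05  0.14] (np.float64(272.82481686158457), np.float64(198.56639473205882))
1695 50.61812471153012 (517.6914672851562, -198.1316680908203) 28.774572372436523
```

View pics/w1.png

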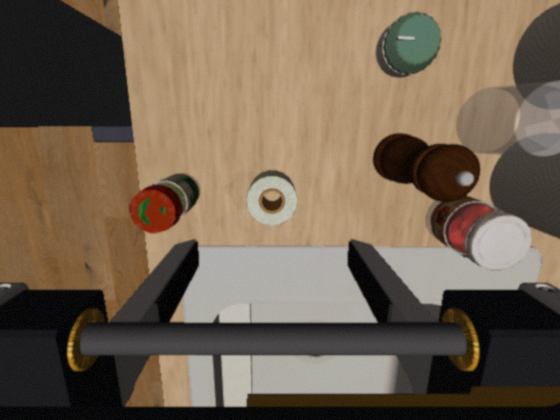

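```bash
python3 - <<'E'
from h import *
s=ctrl.observe();print(s['time'],s['position'],s['qd'].round(3))
E
```

```text
1.45 [ 519.85222782 -196.01865472  188.02138059] [ 0.028 -0.007  0.026  0.007  0.     0.002  0.01 ]
```

Call:
move_arm([
  {"translation": [-0.0014,-0.0006,-0.06],"claw": 1},
  {"translation": [-0.0014,-0.0006,-0.12],"claw": 1},
  {"translation": [-0.0014,-0.0006,-0.17],"claw": 1},
  {"translation": [-0.0014,-0.0006,-0.1916],"claw": 1},
  {"translation": [-0.0014,-0.0006,-0.1916],"claw": 0.8},
  {"translation": [-0.0014,-0.0006,-0.1916],"claw": 0.5},
  {"translation": [-0.0014,-0.0006,-0.1916],"claw": 0.4},
  {"translation": [-0.0014,-0.0006,-0.1916],"claw": 0.4},
  {"translation": [-0.0014,-0.0006,-0.1916],"claw": 0.4},
], squeeze=15)

```text
$.commands[0]: bad value
```

Each row seems to need a "dr", so I'll add it.

Call:
move_arm([
  {"translation": [-0.0014,-0.0006,-0.06],"dr": [0,0,0],"claw": 1},
  {"translation": [-0.0014,-0.0006,-0.12],"dr": [0,0,0],"claw": 1},
  {"translation": [-0.0014,-0.0006,-0.17],"dr": [0,0,0],"claw": 1},
  {"translation": [-0.0014,-0.0006,-0.1916],"dr": [0,0,0],"claw": 1},
  {"translation": [-0.0014,-0.0006,-0.1916],"dr": [0,0,0],"claw": 0.8},
  {"translation": [-0.0014,-0.0006,-0.1916],"dr": [0,0,0],"claw": 0.5},
  {"translation": [-0.0014,-0.0006,-0.1916],"dr": [0,0,0],"claw": 0.4},
  {"translation": [-0.0014,-0.0006,-0.1916],"dr": [0,0,0],"claw": 0.4},
  {"translation": [-0.0014,-0.0006,-0.1916],"dr": [0,0,0],"claw": 0.4},
], squeeze=15)

```text
time: 2.58
position: [518.7, -197.4, 35.4]
tcp_rot: [0.0, 0.707, 0.707, 0.0]
wrist_force: [0.2, -0.1, 0.8]
width: 47.4
```

```bash
python3 - <<'E'
from h import *
grab('wrist','w2');grab('scene','s2');print(ctrl.observe()['width'],ctrl.observe()['wrist_force'])
im=cv2.imread('pics/s2.png')[130:280,270:470];cv2.imwrite('pics/s2c.png',cv2.resize(im,None,fx=4,fy=4))
E
```

```text
40.49100197176897 [0.38788788 0.00228413 0.59442434]
```

View pics/w2.png

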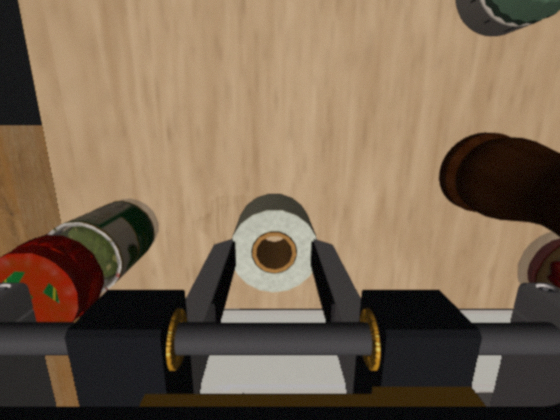

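View pics/s2c.png

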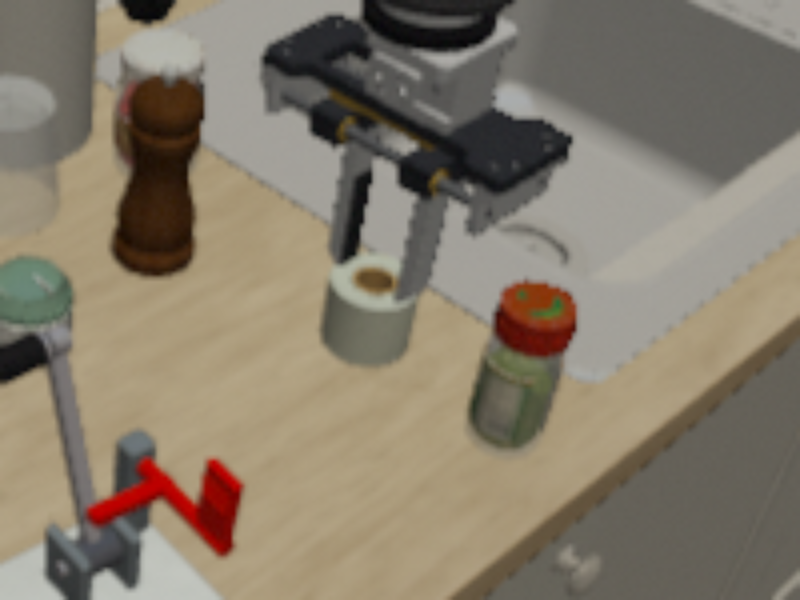

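```bash
python3 - <<'E'
from h import *
grab('top','t2');print(ctrl.observe()['width'],ctrl.observe()['time'])
for n in('w1','w2','t2','s2','top0'):
    d=L(n);W=world(d)
    m=(abs(W[...,2]-50)<3)&(abs(W[...,0]-519)<60)&(abs(W[...,1]+190)<60)&(d['z_map']>0)&(d['img'].astype(int).min(-1)>110)
    P=W[m][:,:2];c,r=cv2.minEnclosingCircle(P.astype(np.float32));print(n,len(P),c,r,P.min(0),P.max(0))
d=L('w2');print(d['T_tool_cam'],d['pos'])
for X in([0,0,0],[0,0,17]):
    pass
E
```

```text
38.55977036097686 2.725
w1 1432 (517.708251953125, -198.46168518066406) 28.650707244873047 [ 489.09980831 -226.72641605] [ 545.8701159 -170.5506287]
w2 3793 (517.9190673828125, -198.96461486816406) 28.738985061645508 [ 491.49475632 -227.19427596] [ 544.87688102 -170.52273109]
t2 75 (522.4810180664062, -182.43585205078125) 23.584087371826172 [ 499.15213601 -186.67437521] [ 545.80994498 -168.1727551 ]
s2 135 (518.6387329101562, -196.4969940185547) 28.761768341064453 [ 491.88786446 -222.35961024] [ 543.87650965 -169.04962457]
top0 276 (519.647216796875, -196.510498046875) 28.719743728637695 [ 491.72637164 -225.15787769] [ 546.30640751 -167.88702639]
[[ 6.64457342e-04 -9.63873295e-01 -2.66360337e-01  7.68897763e+01]
 [ 9.99999655e-01  7.73326862e-04 -3.03844030e-04 -1.21083177e+00]
 [ 4.98850750e-04 -2.66360043e-01  9.63873476e-01 -1.97482944e+02]
 [ 0.00000000e+00  0.00000000e+00  0.00000000e+00  1.00000000e+00]] [ 518.74173796 -197.35511876   35.37962201]
```

```bash
python3 - <<'E'
from h import *
d=L('w2')
for h in(19,50,80,110):
  for x in (-29,-20,20,29):
    print(h,x,[round(float(a)) for a in proj(d,d['pos']*[1,1,0]+[x,0,h])])
im=cv2.imread('pics/w2.png')[180:360,150:400];cv2.imwrite('pics/w2c.png',cv2.resize(im,None,fx=3.2,fy=3.2,interpolation=3))
v,u=np.mgrid[240:320:10,210:340:12]
W=world(d)
for vv in range(240,330,12): print(vv,[tuple(W[vv,uu].round().astype(int)) for uu in (200,215,228,322,335,350)])
E
```

```text
19 -29 [235, 233]
19 -20 [248, 233]
19 20 [302, 233]
19 29 [314, 233]
50 -29 [230, 249]
50 -20 [244, 249]
50 20 [306, 250]
50 29 [320, 250]
80 -29 [222, 271]
80 -20 [239, 271]
80 20 [312, 271]
80 29 [328, 271]
110 -29 [212, 301]
110 -20 [232, 301]
110 20 [320, 301]
110 29 [339, 301]
240 [(np.int64(459), np.int64(-210), np.int64(1)), (np.int64(471), np.int64(-210), np.int64(1)), (np.int64(490), np.int64(-188), np.int64(57)), (np.int64(557), np.int64(-210), np.int64(0)), (np.int64(568), np.int64(-210), np.int64(0)), (np.int64(580), np.int64(-210), np.int64(1))]
252 [(np.int64(458), np.int64(-220), np.int64(1)), (np.int64(485), np.int64(-188), np.int64(75)), (np.int64(492), np.int64(-190), np.int64(71)), (np.int64(545), np.int64(-188), np.int64(75)), (np.int64(552), np.int64(-188), np.int64(76)), (np.int64(581), np.int64(-220), np.int64(1))]
264 [(np.int64(457), np.int64(-231), np.int64(0)), (np.int64(488), np.int64(-188), np.int64(91)), (np.int64(494), np.int64(-192), np.int64(83)), (np.int64(543), np.int64(-188), np.int64(90)), (np.int64(549), np.int64(-188), np.int64(91)), (np.int64(
[... 790 characters left out ...]
-201), np.int64(103)), (np.int64(543), np.int64(-189), np.int64(122)), (np.int64(549), np.int64(-188), np.int64(123))]
312 [(np.int64(490), np.int64(-188), np.int64(132)), (np.int64(494), np.int64(-195), np.int64(122)), (np.int64(479), np.int64(-274), np.int64(5)), (np.int64(559), np.int64(-273), np.int64(5)), (np.int64(543), np.int64(-193), np.int64(124)), (np.int64(547), np.int64(-189), np.int64(131))]
324 [(np.int64(499), np.int64(-170), np.int64(165)), (np.int64(503), np.int64(-170), np.int64(165)), (np.int64(506), np.int64(-170), np.int64(165)), (np.int64(530), np.int64(-170), np.int64(164)), (np.int64(533), np.int64(-170), np.int64(165)), (np.int64(537), np.int64(-170), np.int64(165))]
```

View pics/w2c.png

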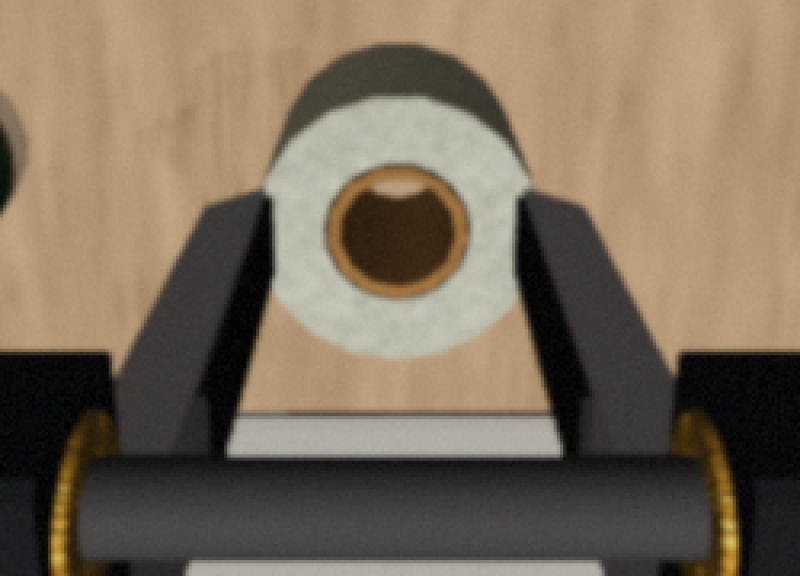

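The wrist view shows the fingers clamping the roll on both sides at (270,190) and (525,190) in the crop. The roll hasn't moved, but the width reads lower than the roll's size. I'll test with a small lift.

Call:
move_arm([
  {"translation": [0,0,0],"dr": [0,0,0],"claw": 0.4},
  {"translation": [0,0,0.02],"dr": [0,0,0],"claw": 0.4},
  {"translation": [0,0,0.04],"dr": [0,0,0],"claw": 0.4},
  {"translation": [0,0,0.04],"dr": [0,0,0],"claw": 0.4},
], squeeze=15)

```text
time: 3.22
position: [519.7, -197.7, 68.9]
tcp_rot: [0.001, 0.707, 0.707, 0.001]
wrist_force: [-0.8, -0.4, -0.8]
width: 37.8
```

```bash
python3 - <<'E'
from h import *
d=grab('wrist','w3');d=L('w3');print(ctrl.observe()['width'],ctrl.observe()['wrist_force'],d['pos'])
W=world(d);print(W[215,275],W[250,275],W[285,275])
im=cv2.imread('pics/w3.png')[180:360,150:400];cv2.imwrite('pics/w3c.png',cv2.resize(im,None,fx=3.2,fy=3.2,interpolation=3))
E
```

```text
37.596096213809595 [ 0.44362968 -0.45637791 -1.26307929] [ 519.68274225 -197.68385678   68.93948451]
[ 520.069391   -184.55458898   49.64451611] [ 520.11167365 -211.62171357   51.45986958] [ 520.69944323 -269.48253575    0.87433701]
```

View pics/w3c.png

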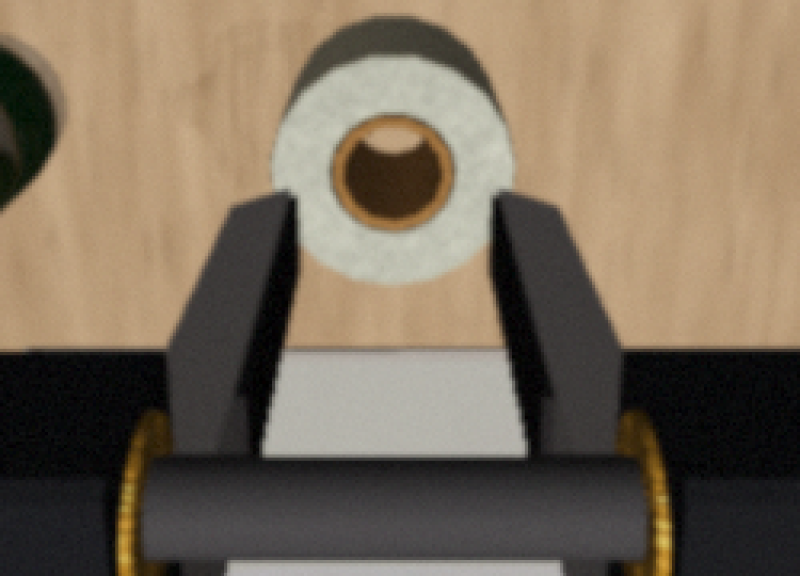

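```bash
python3 - <<'E'
from h import *
for n in('wrist0','w1','w2','w3'):
    d=L(n);v,u=np.mgrid[:420,:560]
    f=210/np.tan(np.radians(float(d['fov_y']))/2);z=d['z_map']
    c=np.stack([(u-d['cx'])*z/f,(v-d['cy'])*z/f,z,np.ones_like(z)],-1)@d['T_tool_cam'].T
    m=(z>0)&(abs(c[...,0])<12)&(abs(c[...,1])<75)&(c[...,2]>-110)&(c[...,2]<25)&(d['img'].max(-1)<110)
    P=c[m];print(n,len(P),P[:,:3].max(0).round(1),np.percentile(P[:,2],[50,90,99]).round(1), (d['cx'],d['cy']), z[m].min())
    j=np.argsort(-P[:,2])[:5];print(P[j][:,:3].round(1))
E
```

```text
wrist0 7734 [  9.5  60.  -17.7] [-74.6 -36.7 -21.7] (array(272.83131558), array(209.99210875)) 104.81205
[[  6.9 -48.5 -17.7]
 [ -0.3  47.1 -18.2]
 [  5.2  47.4 -18.3]
 [  0.4 -46.9 -18.3]
 [ -1.5  47.1 -18.4]]
w1 7733 [ 10.   58.  -17.9] [-75.  -36.7 -22. ] (array(272.83131558), array(209.99210875)) 104.65141
[[  7.7 -50.  -17.9]
 [  7.4 -49.2 -18.7]
 [ -3.4 -48.6 -18.8]
 [ -0.7 -48.4 -18.8]
 [  6.8 -48.6 -18.8]]
w2 6150 [12.  34.6 24.9] [-70.7 -24.2  18.3] (array(272.83131558), array(209.99210875)) 104.88423
[[-11.2  -6.6  24.9]
 [ -8.6   8.2  24.8]
 [-10.3   5.9  24.8]
 [ -8.6  -9.7  24.7]
 [-11.1   5.1  24.7]]
w3 5133 [10.1 29.5 24.7] [-72.1 -34.5  21. ] (array(272.83131558), array(209.99210875)) 104.98732
[[ -6.2 -11.9  24.7]
 [-10.3  -8.1  24.7]
 [ -9.4  -9.7  24.6]
 [-10.2   5.1  24.5]
 [ -4.4   8.9  24.4]]
```

Both cameras put the real fingertips about 18 mm behind the reported TCP, not 17 mm ahead. The tips closed just above the roll, and the roll hasn't moved. I'll correct for this: tip height = TCP z + 18. Next I'll open and go down 67 mm.

Call:
move_arm([
  {"translation": [0,0,0],"dr": [0,0,0],"claw": 1},
  {"translation": [0,0,0],"dr": [0,0,0],"claw": 1},
  {"translation": [0,0,0],"dr": [0,0,0],"claw": 1},
  {"translation": [0,0,0],"dr": [0,0,0],"claw": 1},
], squeeze=15)

```text
time: 3.78
position: [518.5, -197.2, 66.8]
tcp_rot: [-0.0, 0.707, 0.707, -0.0]
wrist_force: [0.0, -0.0, -0.1]
width: 74.2
```

Call:
move_arm([
  {"translation": [0,0,0],"dr": [0,0,0],"claw": 1},
  {"translation": [0,0,0],"dr": [0,0,0],"claw": 1},
  {"translation": [0,0,-0.04],"dr": [0,0,0],"claw": 1},
  {"translation": [0,0,-0.07],"dr": [0,0,0],"claw": 1},
  {"translation": [0,0,-0.08],"dr": [0,0,0],"claw": 1},
  {"translation": [0,0,-0.08],"dr": [0,0,0],"claw": 1},
], squeeze=15)

```text
time: 4.53
position: [518.5, -197.1, 3.0]
tcp_rot: [-0.0, 0.707, 0.707, -0.0]
wrist_force: [0.0, -0.3, 0.3]
width: 94.1
```

```bash
python3 - <<'E'
from h import *
d=grab('scene','s4');print(ctrl.observe()['position'],ctrl.observe()['width'],ctrl.observe()['wrist_force'])
im=cv2.imread('pics/s4.png')[130:280,270:470];cv2.imwrite('pics/s4c.png',cv2.resize(im,None,fx=4,fy=4))
E
```

```text
[ 518.91381182 -197.30434713    3.52555747] 94.36085105093234 [-0.00140156 -0.60684161  0.54560648]
```

View pics/s4c.png

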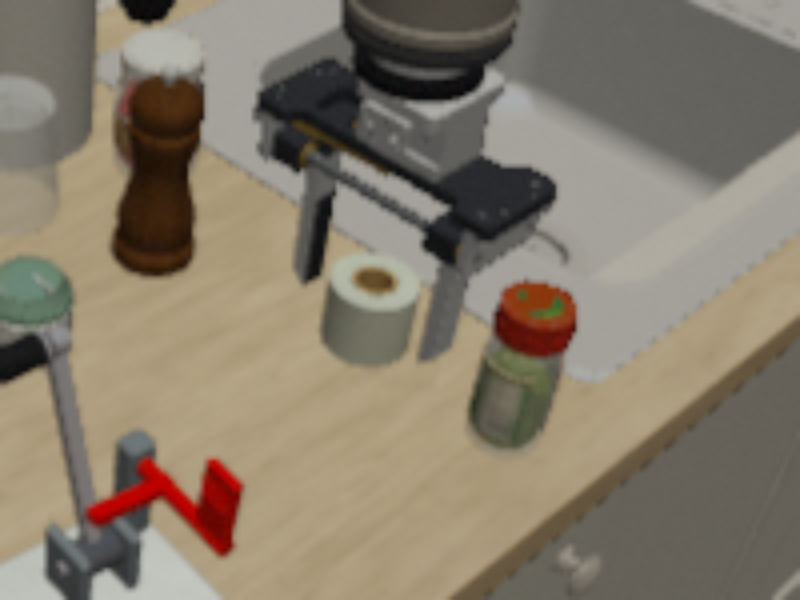

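The open fingers now straddle the roll with the tips about 20 mm above the worktop. Closing.

Call:
move_arm([
  {"translation": [0,0,0],"dr": [0,0,0],"claw": 0.4},
  {"translation": [0,0,0],"dr": [0,0,0],"claw": 0.4},
  {"translation": [0,0,0],"dr": [0,0,0],"claw": 0.4},
  {"translation": [0,0,0],"dr": [0,0,0],"claw": 0.4},
  {"translation": [0,0,0],"dr": [0,0,0],"claw": 0.4},
  {"translation": [0,0,0],"dr": [0,0,0],"claw": 0.4},
  {"translation": [0,0,0.02],"dr": [0,0,0],"claw": 0.4},
  {"translation": [0,0,0.06],"dr": [0,0,0],"claw": 0.4},
  {"translation": [0,0,0.12],"dr": [0,0,0],"claw": 0.4},
  {"translation": [0,0,0.16],"dr": [0,0,0],"claw": 0.4},
], squeeze=15)

```text
time: 5.82
position: [519.0, -197.2, 134.0]
tcp_rot: [0.001, 0.707, 0.707, 0.0]
wrist_force: [-0.1, 0.2, -0.8]
width: 58.6
```

Call:
move_arm([
  {"translation": [0,0,0.08],"dr": [0,0,0],"claw": 0.4},
  {"translation": [-0.01,0.08,0.08],"dr": [0,0,0],"claw": 0.4},
  {"translation": [-0.02,0.15,0.08],"dr": [0,0,0],"claw": 0.4},
  {"translation": [-0.03,0.22,0.08],"dr": [0,0,0],"claw": 0.4},
  {"translation": [-0.04,0.29,0.08],"dr": [0,0,0],"claw": 0.4},
  {"translation": [-0.05,0.36,0.08],"dr": [0,0,0],"claw": 0.4},
  {"translation": [-0.06,0.43,0.08],"dr": [0,0,0],"claw": 0.4},
  {"translation": [-0.065,0.49,0.08],"dr": [0,0,0],"claw": 0.4},
  {"translation": [-0.0653,0.5147,0.08],"dr": [0,0,0],"claw": 0.4},
  {"translation": [-0.0653,0.5147,0.08],"dr": [0,0,0],"claw": 0.4},
], squeeze=15)

```text
time: 7.08
position: [465.7, 216.0, 195.7]
tcp_rot: [-0.0, 0.706, 0.708, 0.0]
wrist_force: [1.0, 0.5, -1.2]
width: 58.7
```

```bash
python3 - <<'E'
from h import *
for n,k in(('wrist','w5'),('top','t5'),('scene','s5')): grab(n,k)
s=ctrl.observe();print(s['time'],s['position'],s['joints'].round(2),s['width'],s['wrist_force'])
d=L('w5');W=world(d)
z=np.median(W[200:300,230:330,2]);print(W[265:285:5,275])
zt=d['pos'][2]-3+50;m=(abs(W[...,2]-zt)<5)&(np.hypot(W[...,0]-466,W[...,1]-214)<40)&(d['img'].min(-1)>110)
P=W[m];c,r=cv2.minEnclosingCircle(P[:,:2].astype(np.float32));print(zt,P[:,2].mean(),c,r,d['pos'])
A=np.c_[P[:,:2]-P[:,:2].mean(0),np.ones(len(P))];print('tilt',np.linalg.lstsq(A,P[:,2],rcond=None)[0])
E
```

```text
7.225 [466.42462696 213.38261868 195.24886721] [ 0.05  0.21 -0.68  1.92  0.16  1.06 -0.7 ] 58.59846605605925 [-0.05820455  0.00699874 -0.40924782]
[[465.96568607 203.50511457 206.99577034]
 [465.91888526 203.48111233 214.24781693]
 [465.89009911 202.62108329 219.40348168]
 [465.84051801 203.07976004 226.68825548]]
242.6749936001965 243.30391389352195 (464.6956787109375, 213.9879913330078) 29.093454360961914 [465.73849364 215.97402173 195.6749936 ]
tilt [-1.89385253e-03  9.22024047e-04  2.43303914e+02]
```

View pics/w5.png

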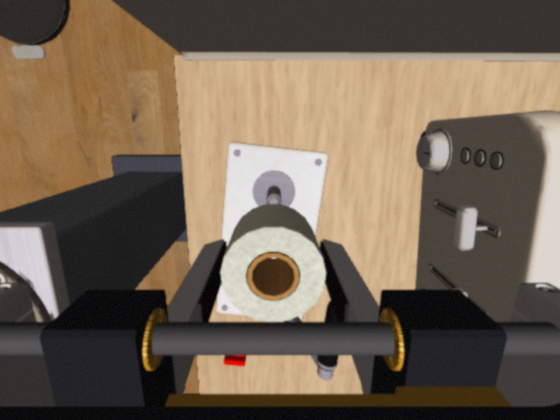

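View pics/s5.png

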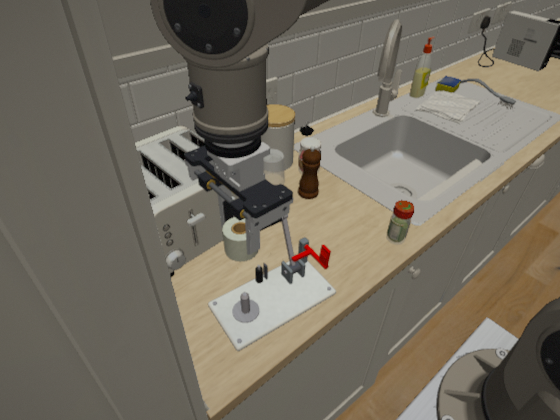

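```bash
python3 - <<'E'
from h import *
grab('wrist','w6');d=L('w6');W=world(d)
zt=d['pos'][2]-3+50;m=(abs(W[...,2]-zt)<5)&(np.hypot(W[...,0]-466,W[...,1]-214)<40)&(d['img'].min(-1)>110)
P=W[m];c,r=cv2.minEnclosingCircle(P[:,:2].astype(np.float32));print(P[:,2].mean(),c,r,d['pos'])
m=(W[...,2]>60)&(W[...,2]<76)&(np.hypot(W[...,0]-466,W[...,1]-214)<20);P=W[m];print(len(P),P.mean(0),P.min(0),P.max(0))
print('seat proj',proj(d,[466.2,214.8,16]),proj(d,[466.2,214.8,70]))
x,y=c;print('roll centre proj check')
im=d['img'][130:330,180:370];cv2.imwrite('pics/w6c.png',cv2.resize(im,None,fx=4,fy=3,interpolation=3))
im=cv2.resize(d['img'][140:220,220:330],None,fx=7,fy=7,interpolation=3);cv2.imwrite('pics/w6d.png',im)
E
python3 a.py w6
```

```text
242.89697995308427 (465.39422607421875, 211.5313262939453) 29.00733184814453 [466.42462696 213.38261868 195.24886721]
172 [465.15027863 215.16434774  67.62498979] [457.534227   207.42855065  60.20912279] [473.04405901 221.97918986  72.52077066]
seat proj (np.float64(273.7117300541321), np.float64(187.88123509342998)) (np.float64(273.8304929735569), np.float64(197.71986968108567))
roll centre proj check
w6 red 115 mean [422.5  43.9 115.2] min [412.  40. 107.] max [434.  48. 117.]
w6 tabtop 115 mean [422.5  43.9 115.2] min [412.  40. 107.] max [434.  48. 117.]
5790 rect ((463.4920959472656, 200.03521728515625), (134.69790649414062, 122.63363647460938), 83.75904846191406) 1.4618711739978927 14.763937449033493
w6 spin 166 mean [465.2 215.   67.9] min [458. 207.  62.] max [473. 222.  73.]
w6 bar 326 mean [513.9 113.9 164.5] min [505.  85. 157.] max [523. 145. 168.]
[ 0.00885494  0.9993782  -0.03412921]
```

View pics/w6d.png

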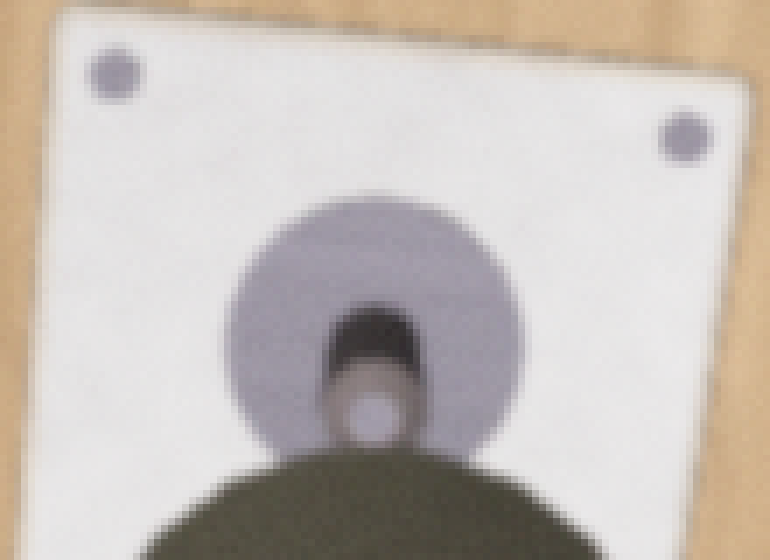

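Call:
move_arm([
  {"translation": [0,0,-0.05],"dr": [0,0,0],"claw": 0.4},
  {"translation": [0,0,-0.1],"dr": [0,0,0],"claw": 0.4},
  {"translation": [0,0,-0.135],"dr": [0,0,0],"claw": 0.4},
  {"translation": [0,0,-0.14],"dr": [0,0,0],"claw": 0.4},
  {"translation": [0,0,-0.14],"dr": [0,0,0],"claw": 0.4},
], squeeze=15)

```text
time: 7.9
position: [466.8, 214.3, 83.7]
tcp_rot: [0.0, 0.707, 0.707, 0.0]
wrist_force: [0.6, 0.1, 0.3]
width: 58.6
```

```bash
python3 - <<'E'
from h import *
for n,k in(('wrist','w7'),('top','t7'),('scene','s7')): grab(n,k)
s=ctrl.observe();print(s['time'],s['position'],s['wrist_force'])
im=cv2.imread('pics/s7.png')[190:340,200:360];a=cv2.resize(im,None,fx=3.7,fy=3.7,interpolation=3);cv2.imwrite('pics/s7c.png',a)
im=cv2.imread('pics/w7.png')[180:340,180:370];cv2.imwrite('pics/w7c.png',cv2.resize(im,None,fx=3.7,fy=3.7,interpolation=3))
d=L('s7');print(proj(d,[466.4,214.8,80]),proj(d,[466.4,214.8,70]))
E
```

```text
8.05 [467.07205368 214.63538217  84.17026737] [0.46964234 0.52144632 0.326183  ]
(np.float64(243.67788167976482), np.float64(291.0211551395982)) (np.float64(243.92629584819775), np.float64(294.27908123175075))
```

View pics/s7c.png

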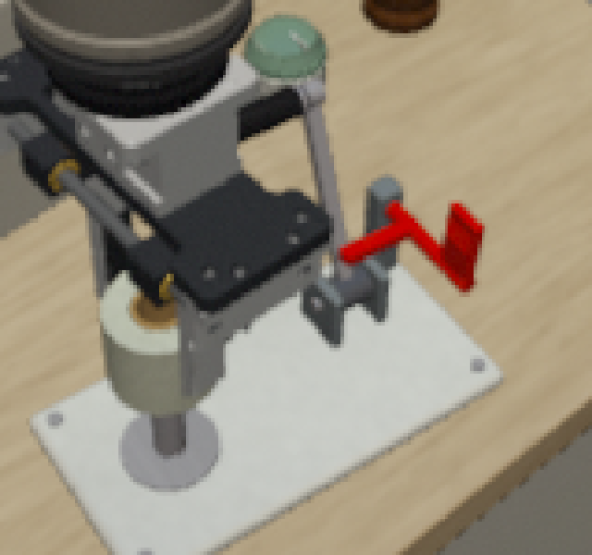

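View pics/w7c.png

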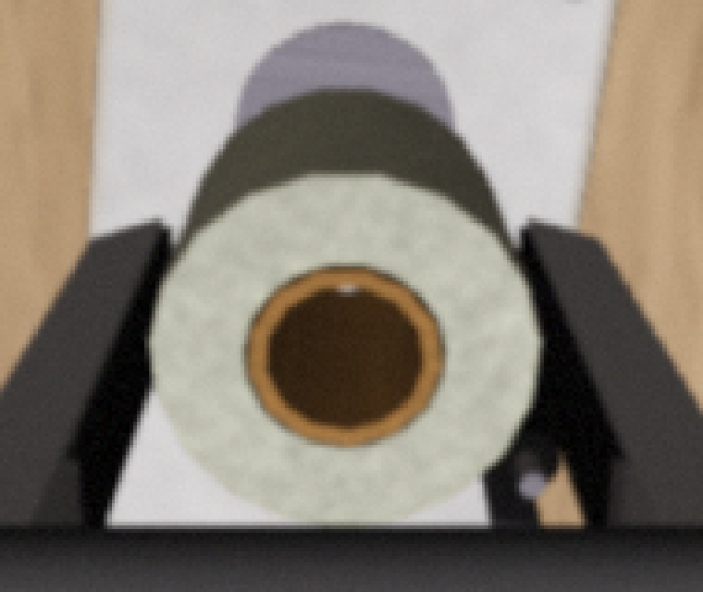

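The scene crop shows the spindle centred under the roll, with the roll's bottom near the tip. I'll insert it gently.

Call:
move_arm([
  {"translation": [0,0,-0.012],"dr": [0,0,0],"claw": 0.4},
  {"translation": [0,0,-0.024],"dr": [0,0,0],"claw": 0.4},
  {"translation": [0,0,-0.036],"dr": [0,0,0],"claw": 0.4},
  {"translation": [0,0,-0.036],"dr": [0,0,0],"claw": 0.4},
], squeeze=15)

```text
time: 8.55
position: [465.7, 214.3, 53.2]
tcp_rot: [-0.0, 0.707, 0.707, -0.001]
wrist_force: [0.6, -0.1, -0.7]
width: 58.7
```

Call:
move_arm([
  {"translation": [0,0,-0.014],"dr": [0,0,0],"claw": 0.4},
  {"translation": [0,0,-0.028],"dr": [0,0,0],"claw": 0.4},
  {"translation": [0,0,-0.038],"dr": [0,0,0],"claw": 0.4},
  {"translation": [0,0,-0.0425],"dr": [0,0,0],"claw": 0.4},
  {"translation": [0,0,-0.0425],"dr": [0,0,0],"claw": 0.4},
], squeeze=15)

```text
time: 9.18
position: [466.2, 214.5, 20.0]
tcp_rot: [-0.0, 0.707, 0.707, -0.0]
wrist_force: [-0.8, -1.0, -0.8]
width: 58.3
```

```bash
python3 - <<'E'
from h import *
s=ctrl.observe();print(s['position'],s['wrist_force'])
for n,k in(('wrist','w8'),('scene','s8')): grab(n,k)
im=cv2.imread('pics/s8.png')[190:340,200:360];a=cv2.resize(im,None,fx=3.7,fy=3.7,interpolation=3);cv2.imwrite('pics/s8c.png',a)
d=L('w8');W=world(d);m=(abs(W[...,2]-66)<8)&(np.hypot(W[...,0]-466,W[...,1]-214)<40)&(d['img'].min(-1)>110)
P=W[m];print(np.median(P[:,2]),cv2.minEnclosingCircle(P[:,:2].astype(np.float32)))
E
```

```text
[466.16283167 214.54963762  19.95463437] [-0.83938687 -1.04402307 -0.7506333 ]
67.65836049523118 ((465.4712829589844, 212.1321258544922), 29.416885375976562)
```

View pics/s8c.png

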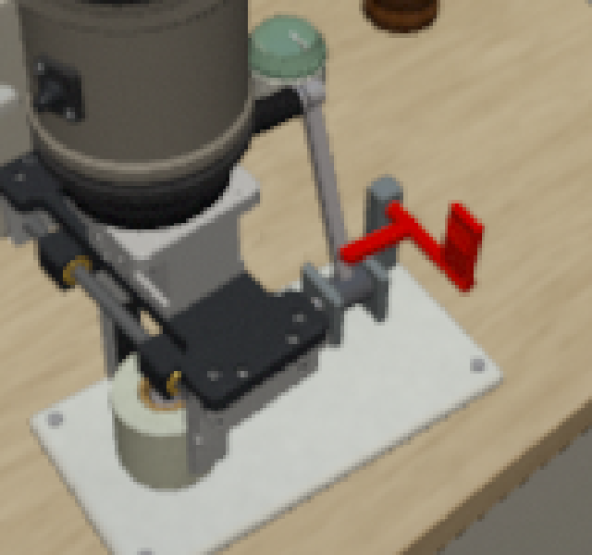

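Roll bottom is about 1 mm above the seat. Releasing and rising straight up.

Call:
move_arm([
  {"translation": [0,0,0],"dr": [0,0,0],"claw": 0.95},
  {"translation": [0,0,0],"dr": [0,0,0],"claw": 0.95},
  {"translation": [0,0,0],"dr": [0,0,0],"claw": 0.95},
  {"translation": [0,0,0],"dr": [0,0,0],"claw": 0.95},
  {"translation": [0,0,0.03],"dr": [0,0,0],"claw": 0.95},
  {"translation": [0,0,0.09],"dr": [0,0,0],"claw": 0.95},
  {"translation": [0,0,0.16],"dr": [0,0,0],"claw": 0.95},
  {"translation": [0,0,0.22],"dr": [0,0,0],"claw": 0.95},
  {"translation": [0,0,0.22],"dr": [0,0,0],"claw": 0.95},
], squeeze=15)

```text
time: 10.4
position: [468.0, 215.4, 199.6]
tcp_rot: [0.001, 0.707, 0.707, 0.003]
wrist_force: [1.0, 0.0, 0.1]
width: 89.2
```

```bash
python3 - <<'E'
from h import *
for n,k in(('wrist','w9'),('scene','s9'),('top','t9')): grab(n,k)
s=ctrl.observe();print(s['time'],s['position'],s['wrist_force'],s['joints'].round(2))
im=cv2.imread('pics/s9.png')[190:340,200:360];a=cv2.resize(im,None,fx=3.7,fy=3.7,interpolation=3);cv2.imwrite('pics/s9c.png',a)
for n in ('w9','s9'):
    d=L(n);W=world(d);m=(abs(W[...,2]-66)<5)&(np.hypot(W[...,0]-466,W[...,1]-214)<40)&(d['img'].min(-1)>110)
    P=W[m];print(np.median(P[:,2]),cv2.minEnclosingCircle(P[:,:2].astype(np.float32)))
E
python3 a.py w9 s9
```

```text
10.55 [465.91792754 214.10385995 195.38613253] [ 0.11109991  0.7731942  -1.01518277] [ 0.06  0.22 -0.69  1.92  0.16  1.06 -0.7 ]
66.85345739567455 ((464.7928771972656, 213.69322204589844), 28.693195343017578)
67.0639226193102 ((466.16534423828125, 214.99327087402344), 29.093708038330078)
w9 red 257 mean [448.5  63.1  93.1] min [411.  39.  52.] max [474.  89. 118.]
w9 tabtop 108 mean [422.6  43.8 115.3] min [411.  39. 113.] max [434.  48. 118.]
11366 rect ((457.8311767578125, 149.1952667236328), (236.3004608154297, 121.97725677490234), 83.59720611572266) 1.4590464921877002 14.727252180591233
w9 spin 1435 mean [467.5 210.1  66.8] min [444. 186.  62.] max [493. 231.  72.]
w9 bar 573 mean [517.4 126.3 164.1] min [505.  79. 150.] max [529. 145. 168.]
[ 0.11165371  0.99302762 -0.03780995]
s9 red 293 mean [446.5  53.1  84.4] min [411.  33.  46.] max [493.  89. 117.]
s9 tabtop 64 mean [421.9  47.  109.8] min [411.  42. 100.] max [434.  52. 117.]
4002 rect ((458.9129638671875, 149.57728576660156), (235.240234375, 121.19377899169922), 83.545166015625) 1.4581382210979286 15.007994428011866
s9 spin 428 mean [467.4 210.5  67. ] min [444. 186.  62.] max [493. 231.  72.]
s9 bar 60 mean [509.8 104.1 160.6] min [507.  84. 155.] max [513. 127. 165.]
[ 0.08396508  0.99641215 -0.01061547]
```

View pics/s9c.png

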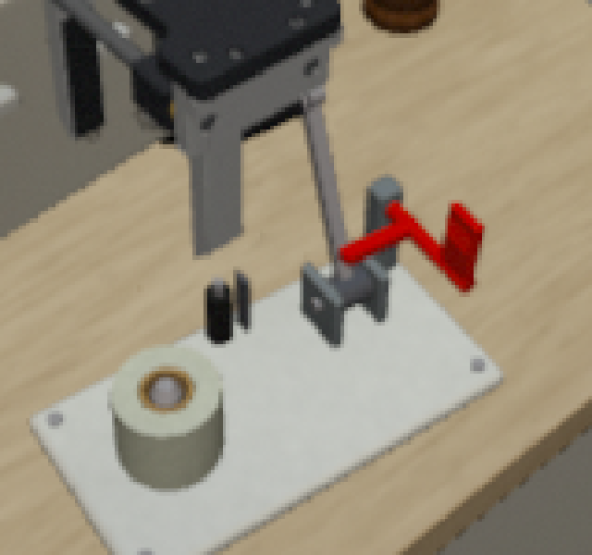

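View pics/w9.png

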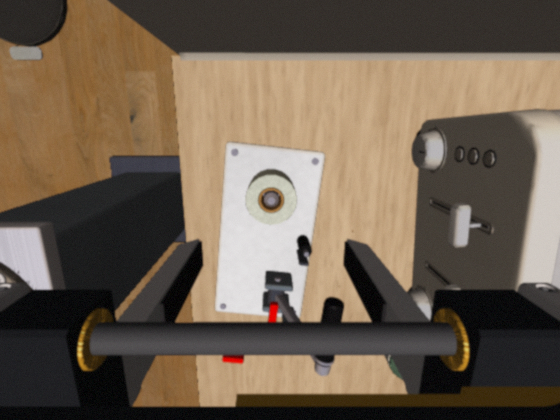

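The roll is seated: its top measures 66.9 mm and should be 66, and it is centred. For the catch, I'll shut the jaws and come down just left of the red tab.

Call:
move_arm([
  {"translation": [-0.02,-0.06,0],"dr": [0,0,-0.0183],"claw": 0},
  {"translation": [-0.04,-0.12,0],"dr": [0,0,-0.0183],"claw": 0},
  {"translation": [-0.0563,-0.1765,0],"dr": [0,0,-0.0183],"claw": 0},
  {"translation": [-0.0563,-0.1765,0],"dr": [0,0,-0.0183],"claw": 0},
  {"translation": [-0.0563,-0.1765,0],"dr": [0,0,-0.0183],"claw": 0},
  {"translation": [-0.0563,-0.1765,0],"dr": [0,0,-0.0183],"claw": 0},
  {"translation": [-0.0563,-0.1765,0],"dr": [0,0,-0.0183],"claw": 0},
  {"translation": [-0.0563,-0.1765,0],"dr": [0,0,-0.0183],"claw": 0},
  {"translation": [-0.0563,-0.1765,-0.06],"dr": [0,0,-0.0183],"claw": 0},
  {"translation": [-0.0563,-0.1765,-0.08],"dr": [0,0,-0.0183],"claw": 0},
], squeeze=15)

```text
time: 11.8
position: [420.1, 73.2, 130.5]
tcp_rot: [-0.001, 0.746, 0.665, -0.001]
wrist_force: [0.5, -0.1, -0.1]
width: 0.6
```

```bash
python3 - <<'E'
from h import *
for n,k in(('wrist','w10'),('scene','s10'),('top','t10')): grab(n,k)
s=ctrl.observe();print(s['time'],s['position'],s['width'],s['wrist_force'],s['joints'].round(2))
im=cv2.imread('pics/s10.png')[170:330,220:390];a=cv2.resize(im,None,fx=3.7,fy=3.7,interpolation=3);cv2.imwrite('pics/s10c.png',a)
E
```

```text
11.95 [421.09454944  73.53530458 132.27691162] 0.5446244726831122 [ 0.11914636 -0.33495865  0.80229307] [ 0.25  0.13 -0.61  2.16  0.1   0.88 -0.53]
```

View pics/s10c.png

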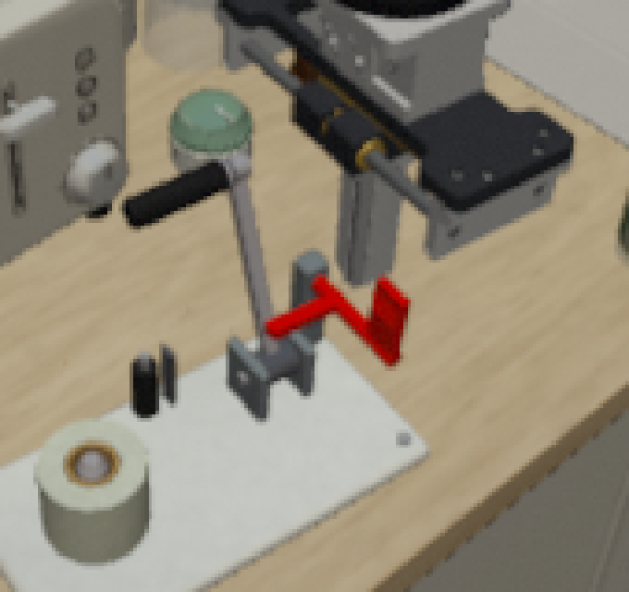

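View pics/w10.png

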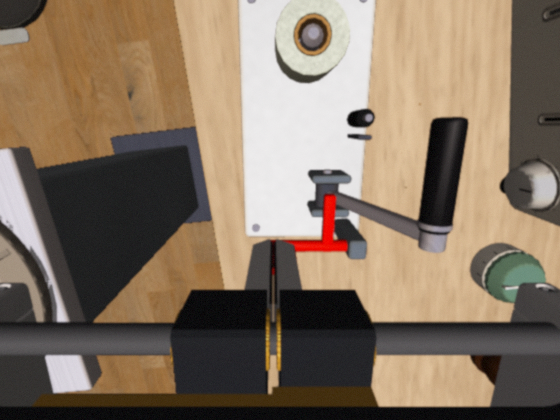

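Fingers are shut and left of the tab, with the tips above it. Now I'll lower to tip z of about 90 and sweep right.

Call:
move_arm([
  {"translation": [0,0,-0.04],"dr": [0,0,0],"claw": 0},
  {"translation": [0,0,-0.075],"dr": [0,0,0],"claw": 0},
  {"translation": [0,0,-0.075],"dr": [0,0,0],"claw": 0},
  {"translation": [-0.0012,-0.01,-0.075],"dr": [0,0,0],"claw": 0},
  {"translation": [-0.0023,-0.02,-0.075],"dr": [0,0,0],"claw": 0},
  {"translation": [-0.0035,-0.03,-0.075],"dr": [0,0,0],"claw": 0},
  {"translation": [-0.0046,-0.04,-0.077],"dr": [0,0,0],"claw": 0},
  {"translation": [-0.0058,-0.05,-0.08],"dr": [0,0,0],"claw": 0},
  {"translation": [-0.0072,-0.0621,-0.084],"dr": [0,0,0],"claw": 0},
  {"translation": [-0.0072,-0.0621,-0.084],"dr": [0,0,0],"claw": 0},
], squeeze=15)

```text
time: 13.2
position: [415.0, 22.6, 64.6]
tcp_rot: [-0.0, 0.747, 0.665, -0.001]
wrist_force: [0.6, 1.2, -0.3]
width: 0.3
```

```bash
python3 - <<'E'
from h import *
for n,k in(('wrist','w11'),('scene','s11')): grab(n,k)
s=ctrl.observe();print(s['time'],s['position'],s['width'],s['wrist_force'])
im=cv2.imread('pics/s11.png')[170:330,220:390];a=cv2.resize(im,None,fx=3.7,fy=3.7,interpolation=3);cv2.imwrite('pics/s11c.png',a)
E
python3 a.py s11|grep red
```

```text
13.3 [415.33747142  23.50938939  64.8609663 ] 0.268768194809099 [ 0.70231461 -0.87282884  0.25196743]
s11 red 243 mean [433.6  41.8  81. ] min [402.   7.  69.] max [482.  58. 120.]
```

View pics/s11c.png

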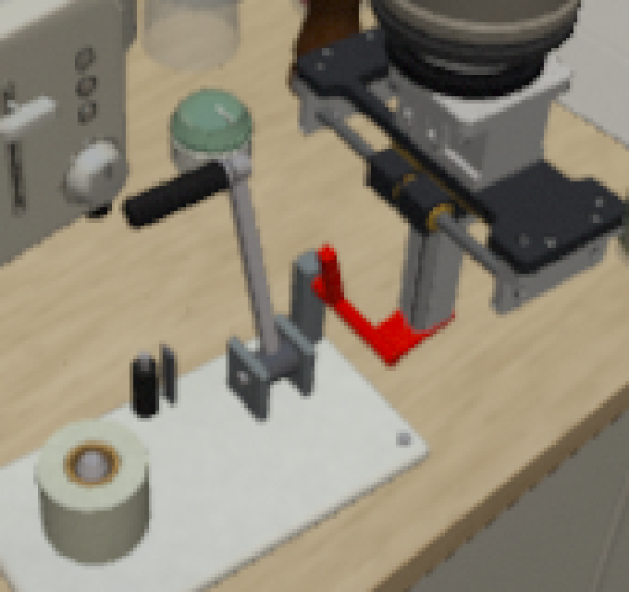

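The tab is flipped flat under the fingertips and the tongue stands upright, clear of the lever. Now up and over to the bar.

Call:
move_arm([
  {"translation": [0,0,0.07],"dr": [0,0,0],"claw": 0},
  {"translation": [0,0,0.14],"dr": [0,0,0],"claw": 0.5},
  {"translation": [0.03,0.03,0.1563],"dr": [0,0,0],"claw": 0.5},
  {"translation": [0.08,0.08,0.1563],"dr": [0,0,0],"claw": 0.5},
  {"translation": [0.128,0.1149,0.1563],"dr": [0,0,0],"claw": 0.5},
  {"translation": [0.128,0.1149,0.1563],"dr": [0,0,0],"claw": 0.5},
  {"translation": [0.128,0.1149,0.1563],"dr": [0,0,0],"claw": 0.5},
  {"translation": [0.128,0.1149,0.1563],"dr": [0,0,0],"claw": 0.5},
], squeeze=15)

```text
time: 14.3
position: [517.3, 114.9, 190.1]
tcp_rot: [0.0, 0.747, 0.665, -0.0]
wrist_force: [-0.0, -0.6, -0.1]
width: 47.2
```

```bash
python3 - <<'E'
from h import *
for n,k in(('wrist','w12'),('scene','s12')): grab(n,k)
s=ctrl.observe();print(s['time'],s['position'],s['width'],s['wrist_force'])
im=cv2.imread('pics/s12.png')[170:330,220:390];a=cv2.resize(im,None,fx=3.7,fy=3.7,interpolation=3);cv2.imwrite('pics/s12c.png',a)
E
python3 a.py w12 s12 |grep -A1 -E 'red|bar'
```

```text
14.4 [517.59267608 114.88943068 190.30048354] 46.70616229515728 [0.3900946  0.08743286 0.42069249]
w12 red 390 mean [445.6  57.1 110.5] min [409.  24.  70.] max [544. 148. 327.]
w12 tabtop 71 mean [493.8 124.4 267. ] min [467.  48. 117.] max [544. 148. 327.]
--
w12 bar 1562 mean [517.8 115.6 165.3] min [506.  80. 156.] max [528. 144. 169.]
[-1.18073532e-01 -9.93004712e-01  5.32509478e-04]
s12 red 323 mean [430.   34.4  80.5] min [408.   5.  70.] max [483.  58. 119.]
s12 tabtop 19 mean [464.4  52.3 115.7] min [460.  46. 102.] max [469.  58. 119.]
--
s12 bar 249 mean [515.  116.6 163.9] min [506.  80. 154.] max [526. 146. 169.]
[-0.11217122 -0.99367716 -0.00482922]
```

View pics/s12c.png

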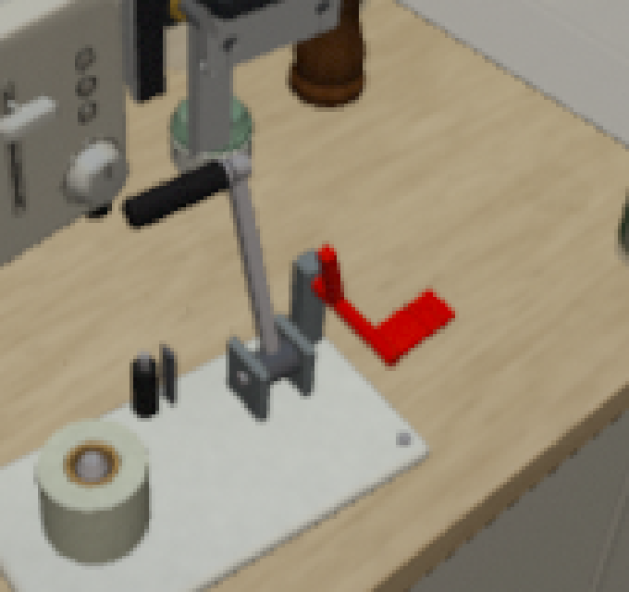

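View pics/w12.png

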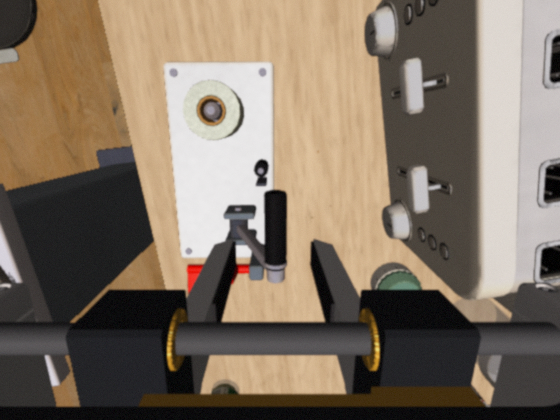

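The catch is clearly flipped: the tab lies level and the tongue is up. The bar sits centred between the fingers. Lowering and gripping.

Call:
move_arm([
  {"translation": [0,0,-0.04],"dr": [0,0,0],"claw": 0.5},
  {"translation": [0,0,-0.075],"dr": [0,0,0],"claw": 0.5},
  {"translation": [0,0,-0.0875],"dr": [0,0,0],"claw": 0.5},
  {"translation": [0,0,-0.0875],"dr": [0,0,0],"claw": 0.1},
  {"translation": [0,0,-0.0875],"dr": [0,0,0],"claw": 0.1},
  {"translation": [0,0,-0.0875],"dr": [0,0,0],"claw": 0.1},
  {"translation": [0,0,-0.0875],"dr": [0,0,0],"claw": 0.1},
  {"translation": [0,0,-0.0875],"dr": [0,0,0],"claw": 0.1},
], squeeze=25)

```text
time: 15.4
position: [519.0, 115.6, 120.7]
tcp_rot: [0.001, 0.747, 0.665, 0.001]
wrist_force: [5.1, -0.2, 5.1]
width: 17.1
```

```bash
python3 - <<'E'
from h import *
s=ctrl.observe();print(s['time'],s['position'],s['width'],s['wrist_force'])
import math
p=np.array(s['position']);c,sn=math.cos(.117),-math.sin(.117)
for a in(0,.1,.2,.3,.4,.5,.6,.7,.76,.78):
    t=.35-a; dx=125*(math.sin(t)-math.sin(.35));dz=125*(math.cos(t)-math.cos(.35))
    print(a,np.round(np.array([dx*c,dx*sn,dz])/800,4))
E
```

```text
15.4 [518.97730949 115.63026789 120.74163045] 17.088831219437644 [ 5.10924371 -0.2094762   5.12742167]
0 [ 0. -0.  0.]
0.1 [-0.0148  0.0017  0.0046]
0.2 [-0.03    0.0035  0.0077]
0.3 [-0.0455  0.0053  0.0093]
0.4 [-0.061   0.0072  0.0093]
0.5 [-0.0764  0.009   0.0077]
0.6 [-0.0916  0.0108  0.0046]
0.7 [-0.1064  0.0125  0.    ]
0.76 [-0.1151  0.0135 -0.0035]
0.78 [-0.1179  0.0139 -0.0048]
```

The width reads 17.1 on the 18 mm bar, so it is gripped. Pulling along the arc.

Call:
move_arm([
  {"translation": [-0.0148,0.0017,0.0046],"dr": [0,0,0],"claw": 0.1},
  {"translation": [-0.03,0.0035,0.0077],"dr": [0,0,0],"claw": 0.1},
  {"translation": [-0.0455,0.0053,0.0093],"dr": [0,0,0],"claw": 0.1},
  {"translation": [-0.061,0.0072,0.0093],"dr": [0,0,0],"claw": 0.1},
  {"translation": [-0.0764,0.009,0.0077],"dr": [0,0,0],"claw": 0.1},
  {"translation": [-0.0916,0.0108,0.0046],"dr": [0,0,0],"claw": 0.1},
  {"translation": [-0.1064,0.0125,0.0],"dr": [0,0,0],"claw": 0.1},
  {"translation": [-0.1151,0.0135,-0.0035],"dr": [0,0,0],"claw": 0.1},
  {"translation": [-0.1151,0.0135,-0.0035],"dr": [0,0,0],"claw": 0.1},
], squeeze=25)

```text
time: 16.52
position: [427.1, 127.0, 118.1]
tcp_rot: [0.001, 0.746, 0.665, 0.002]
wrist_force: [7.3, 0.6, 6.5]
width: 17.1
```

```bash
python3 - <<'E'
from h import *
for n,k in(('wrist','w13'),('scene','s13'),('top','t13')): grab(n,k)
s=ctrl.observe();print(s['time'],s['position'],s['width'],s['wrist_force'])
im=cv2.imread('pics/s13.png')[150:330,210:390];a=cv2.resize(im,None,fx=3.3,fy=3.3,interpolation=3);cv2.imwrite('pics/s13c.png',a)
E
```

```text
16.675 [427.39070112 127.02001582 118.18619954] 17.520767896373712 [6.19680426 0.73517925 7.53524833]
```

View pics/s13c.png

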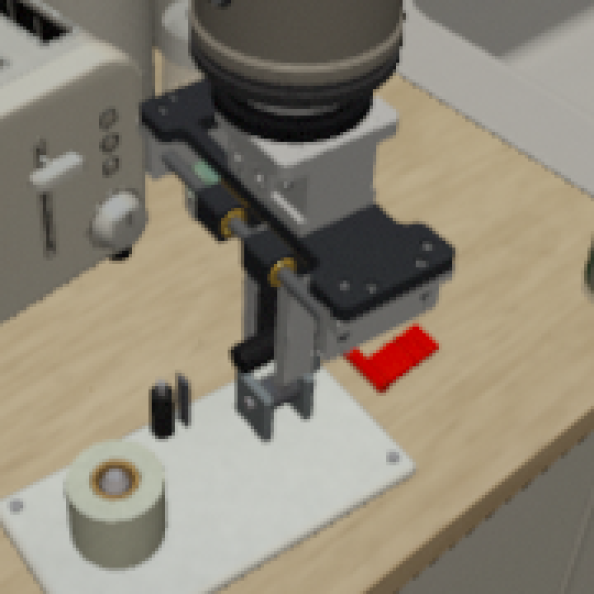

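View pics/w13.png

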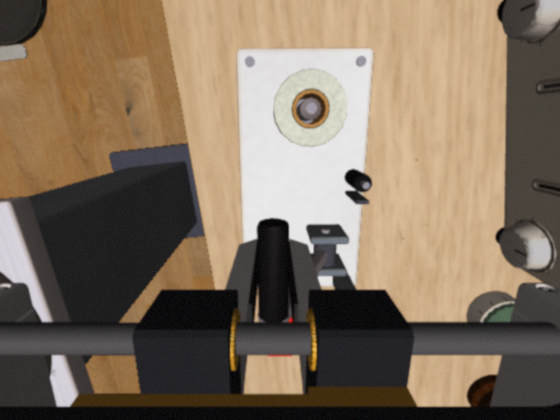

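Call:
move_arm([
  {"translation": [-0.004,0.0005,-0.0017],"dr": [0,0,0],"claw": 0.1},
  {"translation": [-0.004,0.0005,-0.0017],"dr": [0,0,0],"claw": 0.1},
  {"translation": [-0.004,0.0005,-0.0017],"dr": [0,0,0],"claw": 0.1},
  {"translation": [-0.004,0.0005,-0.0017],"dr": [0,0,0],"claw": 0.1},
  {"translation": [-0.004,0.0005,-0.0017],"dr": [0,0,0],"claw": 0.1},
  {"translation": [-0.004,0.0005,-0.0017],"dr": [0,0,0],"claw": 0.1},
], squeeze=25)

```text
time: 17.42
position: [424.5, 127.4, 116.8]
tcp_rot: [0.001, 0.747, 0.665, 0.002]
wrist_force: [7.9, 0.7, 5.9]
width: 17.3
```

```bash
python3 - <<'E'
from h import *
for n,k in(('wrist','w14'),('scene','s14'),('top','t14')): grab(n,k)
s=ctrl.observe();print(s['time'],s['position'],s['width'],s['wrist_force'])
d=L('w14');W=world(d);g=d['img'].max(-1)
m=(g<90)&(W[...,2]>140)&(W[...,2]<172)&(W[...,1]>137)&(W[...,1]<165)&(W[...,0]>390)&(W[...,0]<480)
P=W[m];print(len(P),P.mean(0),P.min(0),P.max(0))
xd=np.array([.9934,-.1147]);print('bar x_d rel pivot',np.median((P[:,:2]-[471.1,83.6])@xd))
t=L('t14');W=world(t)
for n,(u,v) in dict(jar=(373,281),timer=(309,181),mill=(360,172),jam=(381,156)).items(): print(n,W[v,u].round(1))
for n in ('w14','s14'):
    d=L(n);W=world(d);m=(abs(W[...,2]-66)<5)&(np.hypot(W[...,0]-466,W[...,1]-214)<40)&(d['img'].min(-1)>110)
    P=W[m];print(np.median(P[:,2]),cv2.minEnclosingCircle(P[:,:2].astype(np.float32)))
E
python3 a.py s14|grep red
```

```text
17.575 [424.48461517 127.38185127 116.85221695] 17.08227232302472 [6.81734391 0.81643703 5.42620742]
1443 [420.98920707 144.31839251 160.20024557] [404.24224453 137.00140735 140.01201328] [433.769275   154.71113915 171.72618849]
bar x_d rel pivot -55.73293847065173
jar [ 407.7 -191.2  110.7]
timer [660.2 -33.6  51.8]
mill [ 668.1 -151.8  148.1]
jam [ 724.7 -215.8   76.8]
66.86860834510281 ((464.8658142089844, 213.08108520507812), 28.938936233520508)
67.0388155634742 ((466.2222900390625, 214.6736297607422), 29.131521224975586)
s14 red 253 mean [419.6  32.4  81.7] min [342.   6.  70.] max [440. 127. 236.]
```

View pics/s14.png

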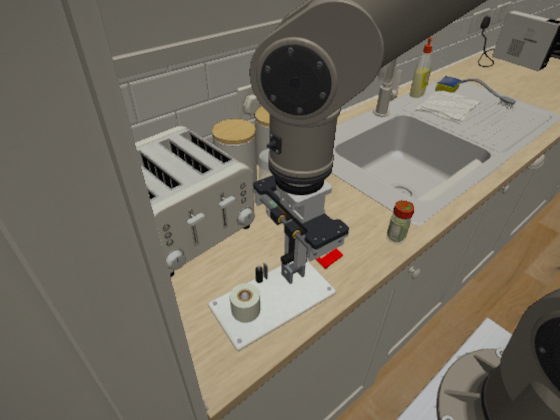

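The lever is at about 0.77 rad with a steady spring force, the roll and catch are in place, and the bystanders haven't moved. Handing in.

```bash
python3 -c "
from workcell import ctrl
print(ctrl.finish_job());s=ctrl.observe();print(s['time'],s['position'],s['wrist_force'],s['width'])"
```

```text
the job is handed in; nothing more can be done
None
the job is handed in; nothing more can be done
```

I seated the roll on the spindle and let go of it, flipped the red catch over, and pulled the lever to the front. I handed the job in at about 17.6 s while still gripping the bar; no verdict was reported.

**Last checks before handing in:**
- **Roll:** its top measured about 67 mm (66 mm expected), and it stood within about 2 mm of the seat axis.
- **Catch:** the tab lies level and the tongue points up in the pictures. I judged the angle as well past 1 rad by eye rather than measuring it exactly.
- **Lever:** about 0.77 rad, worked out from the gripper position. The wrist felt about 7–8 N pulling back and the jaws were shut to 17 mm on the 18 mm bar.
- **Bystanders:** the spice jar, timer, mill and jam jar read within about 4 mm of their starting positions, which is depth noise.

**Disagreements:**
- **Fingertips:** in the pictures they sit about 18 mm behind the reported TCP, not 17 mm ahead as stated. My first grasp therefore closed just above the roll without moving it. I corrected for the offset from then on, and every later grasp fitted.
- **Bar position:** the final wrist-camera reading put the bar about 4 mm further forward than the gripper position did. The reading probably included some finger pixels, and both values are well past 0.65 rad.

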